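# Lower the ratchet recipe stand and lock it again

### The job

The recipe stand is propped too steeply. Flip its red-knobbed pawl lever away from the reading side so that the pawl swings out of the toothed wheel, push the book rest all the way down to its lowest position, then flip the lever back so that the pawl drops into the wheel and locks the rest there. Leave the jars, the shaker, the mug and the spatula standing or lying where they are.

Things in the scene. Friction and masses are not known exactly. Their poses are not given: they have to be found in the camera images.
- stand: Recipe stand fixed to the counter; dark wooden base 240 (x) x 330 (y) x 12 mm, at x -35 to 205, y -120 to 210 mm. Origin on the counter straight under the rest's hinge; +x points away from the reading side (roughly to the robot's right), +y to the lever's side (away from the robot), z up: the 'stand' frame used below.
- rest (a joint): Tilt of the book rest, rad, about an axis along stand y: 0 = lowest, on its stop, board rising 15 degrees above level towards stand +x; elevation = 15 degrees + value; top stop 0.96; starts at 0.5 to 0.85 or a little lower. Stiff hinge (0.7 N m friction, board about 0.55 kg): stays where left; 3 to 6 N near the upper edge moves it.
- wheel (a point): Centre of the brass ratchet wheel on the hinge axis, turning with the rest: 90 mm across, 12 mm thick, 18 saw teeth, 20 degrees apart. The rest can always be raised, but with the pawl in the wheel it goes down only to the next tooth. Pawl flipped out: it goes down freely. A notch lies at the lowest position. Leaning on the rest jams the pawl.
- pawl (a joint): Pawl and lever, one piece, about an axis along stand y, rad: 0 = pawl down between teeth, lever leaning 30 degrees from vertical to stand -x; to about 0.27 it rests on a tooth; grows as the knob goes to +x; 1.0 = stop, flipped out, lever leaning 27 degrees to +x. Heavy knob, light action (under 1 N): falls to either side from upright (about 0.5) and stays there.
- knob (a point): Centre of the red knob at the lever's end, 120 mm from the pivot: a disc 32 mm across and 20 mm thick along stand y; its flat faces look to +y and -y and can be pinched. At least 30 mm is free beside each face.
- pawl_pivot (a point): Point on the lever's axis in the plane of the knob (stand x 58, y 160, z 30 mm). Knob centre = this point + 120 mm x (sin a, 0, cos a) in the stand's frame, with a = pawl - 30 degrees.
- rest_hinge (a point): Point on the rest's hinge axis at mid width of the board (stand x 0, y -10, z 65 mm). The board is 170 mm long from here, 180 mm wide (stand y -100 to 80) and 12 mm thick, 6 mm either side of the plane through the axis; its reading face is the upper one, with a 20 mm lip at the hinge end.
- rest_top (a point): Middle of the board's upper edge, on the reading face, 170 mm from the hinge. x of this point points up the board, z out of the reading face (up and towards stand -x).
- ledge_front (a point): Underside of the front wire of a wire ledge straight above the lever (stand x 92, y 160, z 269 mm). It reaches 98 mm on to +x, stand y 104 to 209, carries two fixed 75 mm jars, has legs at x 190, y 108 and 205. It bars a vertical gripper from the flipped-out knob; one tilted 35 to 40 degrees, fingers pointing away and down, passes under it.
- jar_a: Clear jar with black lid, 60 mm across, 105 mm high, golden contents; origin at the centre of its underside, z up. Bystander: leave it where it stands.
- jar_b: Clear jar with black lid, 60 mm across, 105 mm high, dark contents; origin at the centre of its underside, z up. Bystander: leave it where it stands.
- jar_c: Clear jar with black lid, 60 mm across, 105 mm high, pale contents; origin at the centre of its underside, z up. Bystander: leave it where it stands.
- shaker: Clear shaker with red lid, 48 mm across, 95 mm high; origin at the centre of its underside, z up. Bystander: leave it where it stands.
- mug: Blue mug, 80 mm across, 90 mm high, handle at its +y; origin at the centre of its underside, z up. Bystander: leave it where it stands.
- spatula: Kitchen spatula lying on the counter along its own x. Bystander: leave it where it lies.

How it is judged:
By the outcome, as a careful person would: the job done as asked, in the order asked, and still so for the second after the job is handed in, with the robot touching nothing.
It also fails if it takes over 66 s, if anything falls off the work surface, if the arm or the gripper's body presses on something with over 40 N, if the wrist force passes 120 N, or if a joint passes its speed limit or range.

### The arm

A 7-joint arm with a two-finger parallel gripper is mounted at the origin on the work surface. World frame = base frame: x ahead of the robot, y to its left, z up, the work surface at z = 0. Lengths are in m, angles in rad, forces in N, time in s.
With the tool pointing down it reaches from about 0.425 to 1.025 m from the base axis. Payload 9.4 kg.
Tool frame: the origin (TCP) lies midway between the tips of the shut fingers; the grasp point (between the pads) lies 19 mm behind it; z points along the fingers, y is the line along which they close (so a half turn about z gives the same grasp; the last joint's range is limited). The gripper opens to 93 mm and grips with 3 to 60 N. Pads are 15 mm wide; open, the fingers measure 128 mm over their backs; the gripper's body (75 mm by 188 mm) begins 65 mm behind the grasp point.
Start: joints at [-1.285, 0.599, -0.003, 1.599, 0.002, 0.943, -0.08], TCP at [0.257, 0.678, 0.219] pointing down, gripper open.
Joint ranges: [-2.57, 2.57], [-0.35, 1.97], [-1.29, 1.29], [0.11, 2.56], [-1.05, 4.19], [0.11, 1.86], [-2.63, 2.63]. Speed limits (rad/s): [2.22, 2.22, 3.01, 3.01, 3.14, 3.14, 3.14].

### API

Orientations are given as a 3x3 rotation matrix whose columns are the frame's x, y, z axes.
In Python, from rig import get_obs, grab_frame, job_done gives the robot as it stands.
- The arm moves only by the shell command python3 -m creep 'ROWS'. ROWS is JSON, a list of rows, each a list of 7 numbers: the shift along the world's x, y, z in m, then the turn, a rotation vector about the world's x, y, z in degrees, then the finger opening in m, from 0 to 0.093. A call has exactly 10 rows; each row is the pose to reach, as a shift and turn from the pose commanded when the call began; what a row does not reach only later rows make up. A row lasts 1/8 s, in which the tool goes at most 62.5 mm and 10.7 degrees, less where a joint would pass 70% of its speed; a pose out of reach is approached as far as the arm can. A call with a gripper value outside its range is refused whole. The fingers move at their own pace and stop on an object; the grip force is fixed at half the most. Time passes only in rows, so rows that repeat a pose let the fingers close, or fill a call up. It gives the time, the measured TCP pose, the force, the opening and the grip force at its end, in the units of the state.
- get_obs(): the state, without advancing time (a new reading comes with each control period).
- grab_frame(name): name is "scene" or "top" or "wrist"; returns a dict with "image" (420x560x3 uint8, blue, green, red), "range_z" (420x560 float32, m along the optical axis (not along the pixel's ray), 0 where there is no reading), "fx", "fy", "cx", "cy" (pixels), "world_from_camera" (4x4, takes a point from camera to world coordinates). Camera axes: x right, y down, z forward; pixel columns grow to the right and rows downward; lengths in m; the calibration is good to about 2 mm. A picture is of the moment at which its call begins.
- job_done(): hands the job in; it is judged then, once.
The state is a dict: "t": time; "qpos": joint angles; "joint_velocities": joint speeds; "tau": joint torques, N m; "ee_pos": TCP position; "tool_rot": TCP orientation; "force": force on the tool from outside, world axes, zero at the start; "ft_torque": the same for the moment, N m; "gripper_width": finger opening in m; "grasp_force": force on a finger pad.
Only numpy, scipy, OpenCV 4.12 (cv2) and the standard library are available. Lean on these libraries where they do the work, as an engineer would, in place of code of your own. Each camera call takes 0.05 s, during which the arm holds its last target. There are 200 camera calls.

## Working session

There is one attempt and no reset: what is moved stays moved. The work goes in short steps, Python scripts to look and compute and a shell command to move; the robot and the scene stay as the last step left them, time stands still between calls to the robot, and variables do not carry over. Pictures are saved under pics/ and viewed, at most 10 in all, crops included, and the job is handed in when it is done.

```bash
mkdir -p pics; ls; cat > h.py <<'E'
import numpy as np, cv2, pickle
from rig import get_obs, grab_frame
def snap(n):
    f=grab_frame(n); return f
def pts(f):
    z=f["range_z"]; v,u=np.mgrid[:z.shape[0],:z.shape[1]]
    P=np.stack([(u-f["cx"])/f["fx"]*z,(v-f["cy"])/f["fy"]*z,z],-1)
    T=np.array(f["world_from_camera"]); W=P@T[:3,:3].T+T[:3,3]; W[z==0]=np.nan; return W
def red(im):
    h=cv2.cvtColor(im,cv2.COLOR_BGR2HSV)
    return (((h[...,0]<8)|(h[...,0]>172))&(h[...,1]>140)&(h[...,2]>70)).astype(np.uint8)
E
python3 - <<'E'
from h import *
a=snap("scene");b=snap("top")
pickle.dump((a,b),open("f0.pkl","wb"))
for n,f in(("scene",a),("top",b)):
    cv2.imwrite(f"pics/{n}0.png",f["image"])
    W=pts(f);k,l,s,c=cv2.connectedComponentsWithStats(red(f["image"]))
    for i in range(1,k):
        if s[i,4]>30: print(n,s[i],c[i].round(),np.nanmedian(W[l==i],0).round(4))
    print(np.array(f["world_from_camera"]).round(3).tolist(),f["fx"])
print(get_obs())
E
```

```text
pics
scene [321 236   8   8  52] [324. 239.] [0.6329 0.0912 0.1536]
scene [236 317  19  20 309] [245. 327.] [ 0.5652 -0.1922  0.0936]
[[0.862, 0.42, -0.283, 0.836], [0.506, -0.728, 0.462, -0.447], [-0.012, -0.542, -0.84, 1.158], [0.0, 0.0, 0.0, 1.0]] 443.1475460430408
top [279 154  15  13 151] [286. 160.] [0.6335 0.0973 0.151 ]
top [387 182  19  19 285] [396. 191.] [ 0.5622 -0.1857  0.0942]
[[0.008, -0.992, 0.125, 0.368], [-1.0, -0.005, 0.022, 0.085], [-0.021, -0.125, -0.992, 1.324], [0.0, 0.0, 0.0, 1.0]] 482.9148993522758
{'t': 0.1, 'qpos': array([-1.28468077,  0.60001888, -0.00252722,  1.60002739,  0.00182055,
        0.94288941, -0.07982705]), 'joint_velocities': array([-0.00050203, -0.00178169,  0.0002542 , -0.00058767, -0.00080489,
       -0.00119042, -0.00082988]), 'tau': array([ 5.92403667e-03, -7.66554594e+01,  1.50252040e+00, -2.52939820e+01,
       -5.22693456e-02,  1.34796815e-02,  1.00191069e-04]), 'ee_pos': array([0.25718632, 0.67740145, 0.21787355]), 'tool_rot': array([[-9.34911995e-01,  3.54879490e-01, -3.31282816e-04],
       [ 3.54879612e-01,  9.34911103e-01, -1.29999287e-03],
       [-1.51620825e-04, -1.33294445e-03, -9.99999100e-01]]), 'force': array([ 0.16691644,  0.04219292, -0.79675933]), 'ft_torque': array([ 0.00356533,  0.04285259, -0.05048046]), 'grasp_force': 0.0, 'gripper_width': 0.093135614588968}
```

View pics/scene0.png

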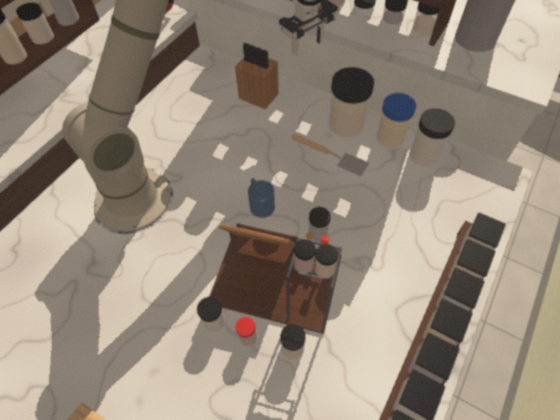

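View pics/top0.png

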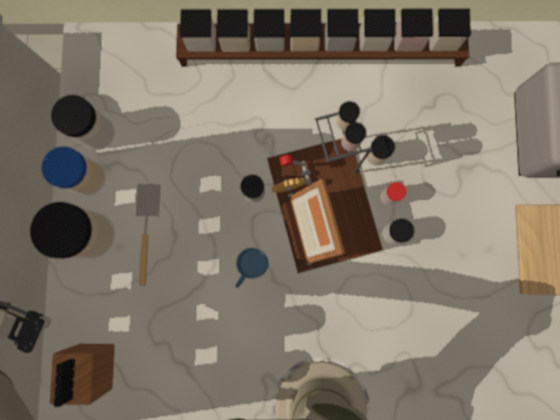

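The scene view shows the stand at about (275,280), with the ledge over its right half. The top view shows the base at about (268–382, 140–271), the knob at (286,160) and the wheel at (290,184). The bystanders in the top view are jars at (252,186), (402,231) and (382,147), the shaker at (396,191) and the mug at (252,263). Next I'll fit the stand frame.

```bash
python3 - <<'E'
from h import *
a,b=pickle.load(open("f0.pkl","rb"))
W=pts(b); im=b["image"]
cv2.imwrite("pics/crop0.png",cv2.resize(im[90:290,220:440],None,fx=3,fy=3,interpolation=cv2.INTER_CUBIC)[:600,:660])
h=cv2.cvtColor(im,cv2.COLOR_BGR2HSV)
reg=np.zeros(im.shape[:2],bool);reg[130:285,255:395]=1
m=reg&(np.abs(W[...,2]-0.012)<.005)&(h[...,2]<110)&(h[...,1]>60)
k,l,s,c=cv2.connectedComponentsWithStats(cv2.morphologyEx(m.astype(np.uint8),cv2.MORPH_OPEN,np.ones((3,3))))
P=np.vstack([W[l==i] for i in range(1,k) if s[i,4]>60])[:,:2]
print(len(P)); r=cv2.minAreaRect(P.astype(np.float32)*1000);print(r,cv2.boxPoints(r))
# board points
rb=np.zeros_like(reg);rb[175:270,285:350]=1
Q=W[rb&(W[...,2]>.06)];Q=Q[~np.isnan(Q[:,0])]
np.save("Q.npy",Q);print(len(Q),Q.min(0),Q.max(0))
for n,(x,y) in dict(jarL=(252,186),mug=(252,263),shk=(396,191),jarR=(402,231),jarF=(382,147),l1=(349,112),l2=(355,133)).items():
    print(n,np.nanmedian(W[y-2:y+3,x-2:x+3].reshape(-1,3),0).round(3))
E
```

```text
4679
((540.7135620117188, -7.023162841796875), (327.0944519042969, 239.26962280273438), 15.209952354431152) [[ 351.50824    65.51323 ]
 [ 414.28226  -165.375   ]
 [ 729.9189    -79.559555]
 [ 667.1449    151.32867 ]]
3667 [ 0.36436033 -0.03838267  0.06031993] [0.60092479 0.09905958 0.22302906]
jarL [0.572 0.183 0.104]
mug [0.377 0.188 0.005]
shk [ 0.562 -0.186  0.094]
jarR [ 0.458 -0.196  0.106]
jarF [ 0.675 -0.15   0.105]
l1 [ 0.687 -0.036  0.35 ]
l2 [ 0.643 -0.048  0.349]
```

View pics/crop0.png

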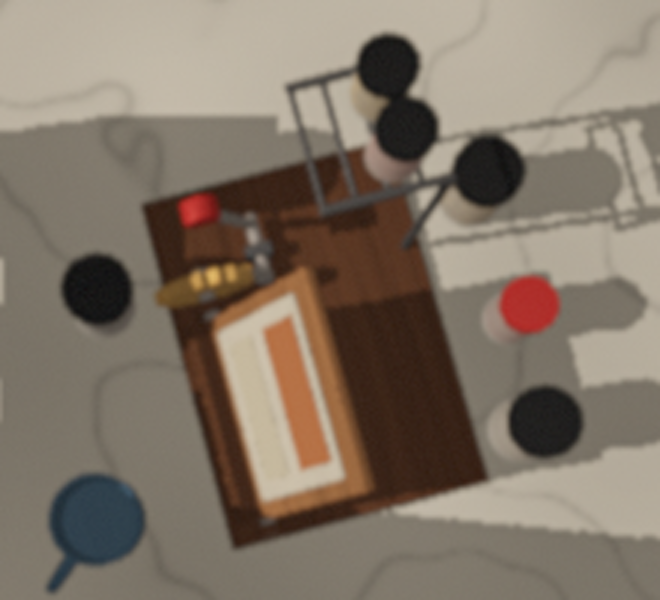

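```bash
python3 -m creep '[[0,-0.03,0.04,0,0,-5,0.05],[0.02,-0.08,0.08,0,0,-10,0.02],[0.05,-0.13,0.1,0,0,-16,0],[0.09,-0.18,0.1,0,0,-22,0],[0.13,-0.23,0.1,0,0,-28,0],[0.17,-0.28,0.1,0,0,-34,0],[0.21,-0.33,0.1,0,0,-40,0],[0.25,-0.38,0.1,0,0,-46,0],[0.29,-0.43,0.1,0,0,-50,0],[0.33,-0.47,0.1,0,0,-54,0]]'
python3 - <<'E'
from h import *
Q=np.load("Q.npy"); O=np.array([.475,.0632]);t=np.radians(15.2)
ey=np.array([np.cos(t),np.sin(t)]);ex=np.array([np.sin(t),-np.cos(t)])
X=(Q[:,:2]-O)@ex;Y=(Q[:,:2]-O)@ey;Z=Q[:,2]
m=(Y>-.08)&(Y<.06)&(X>.02)
p=np.polyfit(X[m],Z[m],1);p=np.polyfit(X[m][abs(np.polyval(p,X[m])-Z[m])<.01],Z[m][abs(np.polyval(p,X[m])-Z[m])<.01],1)
print("elev",np.degrees(np.arctan(p[0])),p,"Zmax",np.percentile(Z[m],99),"X",np.percentile(X[m],[1,99]),"Y",np.percentile(Y,[1,99]))
o=get_obs();print(o["tool_rot"].round(3),o["qpos"].round(2))
E
```

```text
t: 1.35
ee_pos: [0.5836, 0.2107, 0.3186]
tool_rot: [[-0.26, 0.966, -0.0], [0.966, 0.26, 0.0], [0.0, -0.0, -1.0]]
force: [-0.0, 1.4, 0.2]
gripper_width: 0.0011
grasp_force: 0.0
elev 61.70455179477775 [1.85755506 0.08666343] Zmax 0.22050399941608148 X [0.02057241 0.07959353] Y [-0.10274578  0.1131006 ]
[[-0.26   0.966 -0.   ]
 [ 0.966  0.26   0.   ]
 [ 0.    -0.    -1.   ]] [-0.68  0.39  0.34  1.75 -0.15  1.03 -0.02]
```

```bash
python3 -m creep '[[0,0,0,-8,-2.2,0,0],[0,0,-0.02,-16,-4.4,0,0],[0.01,-0.02,-0.04,-24,-6.6,0,0],[0.02,-0.03,-0.07,-32,-8.7,0,0],[0.035,-0.057,-0.1,-33.8,-9.2,0,0],[0.035,-0.057,-0.13,-33.8,-9.2,0,0],[0.035,-0.057,-0.16,-33.8,-9.2,0,0],[0.035,-0.057,-0.18,-33.8,-9.2,0,0],[0.035,-0.057,-0.18,-33.8,-9.2,0,0],[0.035,-0.057,-0.18,-33.8,-9.2,0,0]]'
python3 - <<'E'
from h import *
f=snap("wrist");g=snap("top")
im=np.hstack([cv2.resize(f["image"],(400,300)),cv2.resize(g["image"][90:240,230:430],(400,300))])
cv2.imwrite("pics/w1.png",im);print(get_obs()["qpos"].round(2))
E
```

```text
t: 2.6
ee_pos: [0.6183, 0.1554, 0.1395]
tool_rot: [[-0.214, 0.965, 0.151], [0.79, 0.262, -0.554], [-0.574, 0.001, -0.819]]
force: [0.3, -0.8, 0.8]
gripper_width: 0.0001
grasp_force: 0.0
[-0.96  0.76  0.53  1.88  0.33  0.78 -0.52]
```

View pics/w1.png

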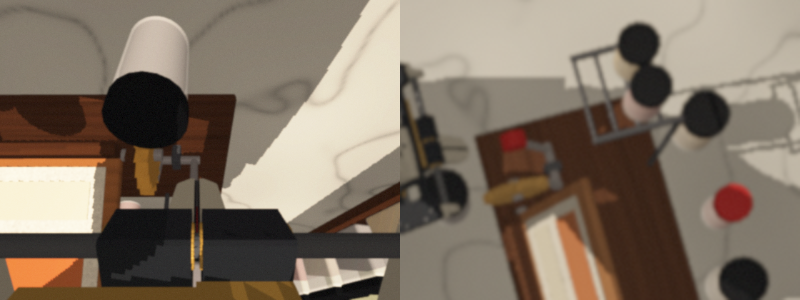

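The picture shows the closed fingers in the air on the reading side of the knob, which is at (513,138) in the right panel. The jar is clear below them. I'll push along stand +x next.

```bash
python3 -m creep '[[0.005,-0.019,0,0,0,0,0],[0.009,-0.034,0,0,0,0,0],[0.013,-0.048,0.002,0,0,0,0],[0.017,-0.063,0.004,0,0,0,0],[0.021,-0.077,0.006,0,0,0,0],[0.025,-0.092,0.006,0,0,0,0],[0.029,-0.106,0.006,0,0,0,0],[0.029,-0.106,0.006,0,0,0,0],[0.02,-0.08,0.03,0,0,0,0],[0,0,0.08,0,0,0,0]]'
python3 - <<'E'
from h import *
O=np.array([.475,.0632]);t=np.radians(15.2)
ey=np.array([np.cos(t),np.sin(t)]);ex=np.array([np.sin(t),-np.cos(t)])
for n in("top","scene"):
    g=snap(n);W=pts(g);k,l,s,c=cv2.connectedComponentsWithStats(red(g["image"]))
    for i in range(1,k):
        if s[i,4]>15:
            p=np.nanmedian(W[l==i],0);print(n,s[i,4],c[i].round(),p.round(4),((p[:2]-O)@ex).round(4),((p[:2]-O)@ey).round(4))
    if n=="top": cv2.imwrite("pics/t2.png",cv2.resize(g["image"][90:240,230:430],(800,600)))
E
```

```text
t: 3.95
ee_pos: [0.6241, 0.1261, 0.2013]
tool_rot: [[-0.213, 0.966, 0.148], [0.79, 0.259, -0.556], [-0.575, -0.002, -0.818]]
force: [0.8, 0.9, -0.6]
gripper_width: 0.0007
grasp_force: 0.0
top 68 [329. 149.] [ 0.6597 -0.0105  0.1489] 0.1195 0.1589
top 44 [322. 151.] [0.6573 0.0063 0.1417] 0.1027 0.161
top 262 [396. 191.] [ 0.562  -0.1859  0.0943] 0.2632 0.0186
scene 38 [136.   3.] [-0.5597  0.7209  0.1056] -0.906 -0.826
scene 66 [315. 280.] [ 0.6615 -0.0161  0.1441] 0.1254 0.1592
scene 283 [245. 327.] [ 0.5657 -0.1929  0.0937] 0.2709 0.0204
```

View pics/t2.png

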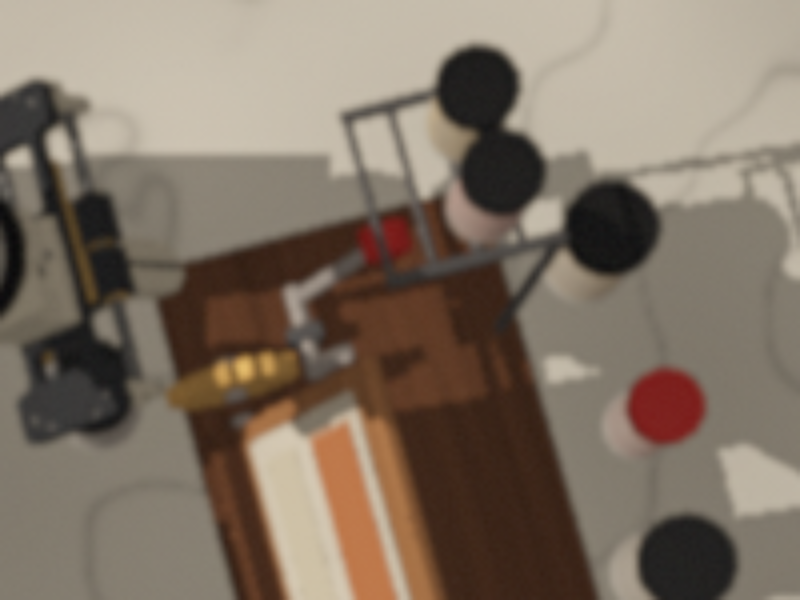

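The red knob is now at (385,240) in this crop, under the ledge, which puts it at about stand x = 0.113. So the lever is flipped out. Next I'll go to the rest's reading face.

```bash
python3 -m creep '[[-0.02,-0.005,0.015,0,0,0,0],[-0.05,-0.02,0.015,0,0,0,0],[-0.08,-0.04,0.015,0,0,0,0],[-0.11,-0.06,0.015,0,0,0,0],[-0.14,-0.08,0.015,0,0,0,0],[-0.153,-0.085,0.013,0,0,0,0],[-0.153,-0.085,0.013,0,0,0,0],[-0.153,-0.085,0.013,0,0,0,0],[-0.153,-0.085,0.013,0,0,0,0],[-0.153,-0.085,0.013,0,0,0,0]]'
```

```text
t: 5.3
ee_pos: [0.4724, 0.0425, 0.214]
tool_rot: [[-0.215, 0.965, 0.151], [0.79, 0.263, -0.554], [-0.574, 0.0, -0.819]]
force: [0.5, -0.5, 0.6]
gripper_width: 0.0
grasp_force: 0.0
```

```bash
python3 -m creep '[[0.0094,-0.0347,-0.010,0,0,0,0],[0.012,-0.0444,-0.014,0,0,0,0],[0.0162,-0.0598,-0.023,0,0,0,0],[0.0191,-0.0704,-0.031,0,0,0,0],[0.0217,-0.0801,-0.039,0,0,0,0],[0.0241,-0.0888,-0.048,0,0,0,0],[0.0262,-0.0965,-0.058,0,0,0,0],[0.0283,-0.1042,-0.069,0,0,0,0],[0.0299,-0.11,-0.08,0,0,0,0],[0.0312,-0.1148,-0.085,0,0,0,0]]'
```

```text
t: 6.55
ee_pos: [0.5031, -0.0727, 0.1283]
tool_rot: [[-0.216, 0.965, 0.15], [0.79, 0.263, -0.554], [-0.574, -0.001, -0.819]]
force: [-0.1, 2.9, 1.6]
gripper_width: 0.0006
grasp_force: 1.3
```

```bash
python3 -m creep '[[0.0005,-0.0015,-0.002,0,0,0,0],[0.001,-0.003,-0.004,0,0,0,0],[0.001,-0.004,-0.006,0,0,0,0],[0.0015,-0.005,-0.008,0,0,0,0],[0.0015,-0.005,-0.009,0,0,0,0],[0.0015,-0.005,-0.010,0,0,0,0],[0.0015,-0.005,-0.011,0,0,0,0],[0.0015,-0.005,-0.012,0,0,0,0],[0.0015,-0.005,-0.012,0,0,0,0],[0.0015,-0.005,-0.012,0,0,0,0]]'
```

```text
t: 7.8
ee_pos: [0.5045, -0.0775, 0.117]
tool_rot: [[-0.215, 0.965, 0.151], [0.79, 0.262, -0.554], [-0.574, 0.0, -0.819]]
force: [-1.2, -0.6, 1.7]
gripper_width: 0.0004
grasp_force: 0.9
```

```bash
python3 -m creep '[[0,-0.001,-0.001,0,0,0,0],[0,-0.001,-0.002,0,0,0,0],[0,-0.001,-0.003,0,0,0,0],[0,-0.001,-0.004,0,0,0,0],[0,-0.001,-0.005,0,0,0,0],[0,-0.001,-0.005,0,0,0,0],[0,-0.001,-0.005,0,0,0,0],[0,-0.001,-0.005,0,0,0,0],[0,-0.001,-0.005,0,0,0,0],[0,-0.001,-0.005,0,0,0,0]]'
```

```text
t: 9.05
ee_pos: [0.5047, -0.0787, 0.1122]
tool_rot: [[-0.214, 0.965, 0.151], [0.79, 0.262, -0.554], [-0.574, 0.0, -0.819]]
force: [0.6, -0.5, 5.7]
gripper_width: 0.0003
grasp_force: 2.8
```

```bash
python3 -m creep '[[0,0,-0.001,0,0,0,0],[0,0,-0.001,0,0,0,0],[0,0,-0.002,0,0,0,0],[0,0,-0.002,0,0,0,0],[0,0,-0.003,0,0,0,0],[0,0,-0.003,0,0,0,0],[0,0,-0.003,0,0,0,0],[0,0,-0.003,0,0,0,0],[0,0,-0.003,0,0,0,0],[0,0,-0.003,0,0,0,0]]'
```

```text
t: 10.3
ee_pos: [0.5049, -0.0791, 0.1111]
tool_rot: [[-0.213, 0.965, 0.152], [0.789, 0.261, -0.555], [-0.576, 0.002, -0.818]]
force: [-6.9, 13.4, 43.0]
gripper_width: 0.0006
grasp_force: 22.4
```

```bash
python3 -m creep '[[-0.004,0.013,0.02,0,0,0,0],[-0.009,0.033,0.049,0,0,0,0],[-0.018,0.066,0.098,0,0,0,0],[0.01,0.08,0.103,0,0,0,0.02],[0.05,0.09,0.103,0,0,0,0.04],[0.09,0.107,0.103,0,0,0,0.04],[0.12,0.119,0.103,0,0,0,0.04],[0.14,0.125,0.103,0,0,0,0.04],[0.14,0.125,0.103,0,0,0,0.04],[0.14,0.125,0.103,0,0,0,0.04]]'
python3 - <<'E'
from h import *
O=np.array([.475,.0632]);t=np.radians(15.2)
ey=np.array([np.cos(t),np.sin(t)]);ex=np.array([np.sin(t),-np.cos(t)])
for n in("top","scene"):
    g=snap(n);W=pts(g);k,l,s,c=cv2.connectedComponentsWithStats(red(g["image"]))
    for i in range(1,k):
        if s[i,4]>15:
            p=np.nanmedian(W[l==i],0);print(n,s[i,4],c[i].round(),p.round(4),((p[:2]-O)@ex).round(4),((p[:2]-O)@ey).round(4))
    X=(W[...,:2]-O)@ex;Y=(W[...,:2]-O)@ey;Z=W[...,2]
    m=(Y>-.08)&(Y<.06)&(X>.04)&(X<.15)&(Z>.05)&(Z<.14)
    if m.sum()>50:
        p=np.polyfit(X[m],Z[m],1);r=abs(np.polyval(p,X)-Z);m&=r<.006;p=np.polyfit(X[m],Z[m],1);print(n,"elev",np.degrees(np.arctan(p[0])),p,m.sum())
    cv2.imwrite(f"pics/{n}3.png",cv2.resize(g["image"][90:240,230:430] if n=="top" else g["image"][190:370,180:380],(660,590)))
E
```

```text
t: 11.55
ee_pos: [0.6434, 0.046, 0.2116]
tool_rot: [[-0.215, 0.965, 0.149], [0.79, 0.262, -0.554], [-0.574, -0.001, -0.819]]
force: [0.1, 0.1, 0.2]
gripper_width: 0.0404
grasp_force: 0.0
top 56 [322. 150.] [0.6575 0.0066 0.1443] 0.1024 0.1613
top 71 [329. 149.] [ 0.6604 -0.0105  0.1487] 0.1198 0.1596
top 282 [396. 191.] [ 0.5618 -0.1853  0.0944] 0.2626 0.0186
top elev 14.518039769701762 [0.25895352 0.07335549] 2389
scene 19 [135.   2.] [-0.5662  0.7223  0.1066] -0.909 -0.832
scene 65 [315. 280.] [ 0.6619 -0.0165  0.1452] 0.1259 0.1594
scene 305 [245. 327.] [ 0.5647 -0.1919  0.0939] 0.2697 0.0197
scene elev 14.72242573142891 [0.26276347 0.07161138] 1705
```

View pics/scene3.png

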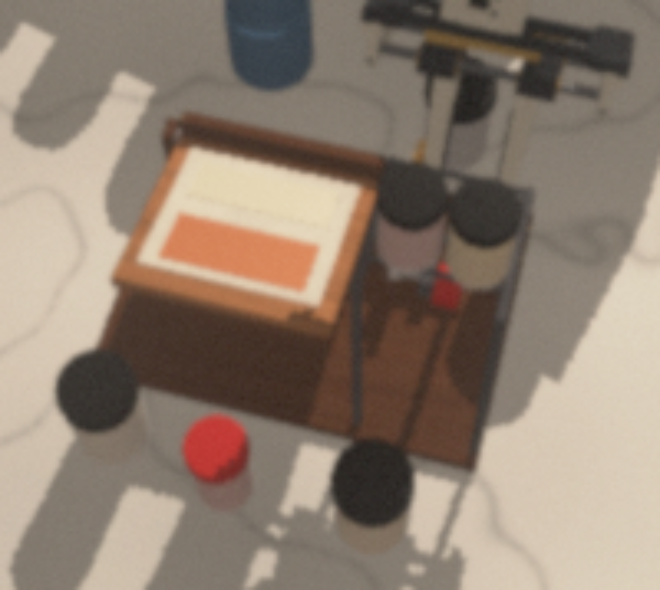

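The rest lies at about 15°, on its lowest stop. The knob, at (445,290) in this picture, is still flipped out, and the open fingers are lined up with it. I'll advance along the tool axis and pinch.

```bash
python3 -m creep '[[0.0035,-0.013,-0.019,0,0,0,0.04],[0.007,-0.026,-0.038,0,0,0,0.04],[0.0105,-0.039,-0.058,0,0,0,0.04],[0.0135,-0.05,-0.074,0,0,0,0.04],[0.0165,-0.061,-0.09,0,0,0,0.04],[0.0165,-0.061,-0.09,0,0,0,0.04],[0.0165,-0.061,-0.09,0,0,0,0.03],[0.0165,-0.061,-0.09,0,0,0,0.024],[0.0165,-0.061,-0.09,0,0,0,0.018],[0.0165,-0.061,-0.09,0,0,0,0.012]]'
```

```text
t: 12.9
ee_pos: [0.6608, -0.0141, 0.1224]
tool_rot: [[-0.215, 0.965, 0.151], [0.79, 0.263, -0.554], [-0.574, 0.0, -0.819]]
force: [-3.7, 3.4, 5.7]
gripper_width: 0.0204
grasp_force: 30.0
```

```bash
python3 -m creep '[[-0.0037,0.0135,0.0062,0,0,0,0.012],[-0.0079,0.029,0.0108,0,0,0,0.012],[-0.0122,0.045,0.0131,0,0,0,0.012],[-0.0166,0.0612,0.0131,0,0,0,0.012],[-0.021,0.0772,0.0108,0,0,0,0.012],[-0.0241,0.0888,0.0075,0,0,0,0.012],[-0.0262,0.0965,0.0047,0,0,0,0.012],[-0.0262,0.0965,0.0047,0,0,0,0.012],[-0.0262,0.0965,0.0047,0,0,0,0.012],[-0.0262,0.0965,0.0047,0,0,0,0.012]]'
```

```text
t: 14.15
ee_pos: [0.6344, 0.0825, 0.1264]
tool_rot: [[-0.215, 0.965, 0.15], [0.791, 0.262, -0.553], [-0.573, -0.0, -0.82]]
force: [-5.5, 1.2, 0.9]
gripper_width: 0.0196
grasp_force: 30.0
```

```bash
python3 -m creep '[[0,0,0,0,0,0,0.03],[0,0,0,0,0,0,0.04],[0,0,0,0,0,0,0.04],[0,0,0,0,0,0,0.04],[-0.002,0.006,0.008,0,0,0,0.04],[-0.006,0.022,0.033,0,0,0,0.04],[-0.01,0.044,0.065,0,0,0,0.04],[-0.018,0.066,0.098,0,0,0,0.04],[-0.018,0.11,0.12,0,0,0,0.04],[-0.018,0.15,0.13,0,0,0,0.04]]'
python3 - <<'E'
from h import *
O=np.array([.475,.0632]);t=np.radians(15.2)
ey=np.array([np.cos(t),np.sin(t)]);ex=np.array([np.sin(t),-np.cos(t)])
for n in("top","scene"):
    g=snap(n);W=pts(g);k,l,s,c=cv2.connectedComponentsWithStats(red(g["image"]))
    for i in range(1,k):
        if s[i,4]>15:
            p=np.nanmedian(W[l==i],0);print(n,s[i,4],c[i].round(),p.round(4),((p[:2]-O)@ex).round(4),((p[:2]-O)@ey).round(4))
    X=(W[...,:2]-O)@ex;Y=(W[...,:2]-O)@ey;Z=W[...,2]
    m=(Y>-.08)&(Y<.06)&(X>.04)&(X<.15)&(Z>.05)&(Z<.14)
    p=np.polyfit(X[m],Z[m],1);r=abs(np.polyval(p,X)-Z);m&=r<.006;p=np.polyfit(X[m],Z[m],1);print(n,"elev",np.degrees(np.arctan(p[0])),p,m.sum())
    if n=="top":
        cv2.imwrite("pics/top4.png",cv2.resize(g["image"][90:290,220:440],(660,600)))
        for nm,(x,y) in dict(jarL=(252,186),mug=(252,263),shk=(396,191),jarR=(402,231),jarF=(382,147)).items(): print(nm,np.nanmedian(W[y-2:y+3,x-2:x+3].reshape(-1,3),0).round(3))
E
```

```text
t: 15.4
ee_pos: [0.6169, 0.234, 0.259]
tool_rot: [[-0.214, 0.965, 0.152], [0.791, 0.263, -0.552], [-0.573, 0.002, -0.82]]
force: [0.8, -0.1, -0.1]
gripper_width: 0.0398
grasp_force: 0.0
top 146 [281. 161.] [0.6304 0.1083 0.1461] -0.0028 0.1618
top 263 [396. 191.] [ 0.5619 -0.1858  0.0946] 0.2631 0.0186
top elev 14.66397622934992 [0.26167319 0.07298234] 2391
jarL [0.571 0.183 0.105]
mug [0.377 0.188 0.006]
shk [ 0.562 -0.186  0.094]
jarR [ 0.459 -0.197  0.105]
jarF [ 0.675 -0.151  0.104]
scene 51 [325. 239.] [0.6311 0.0963 0.1473] 0.009 0.1594
scene 284 [245. 327.] [ 0.5658 -0.1925  0.0938] 0.2706 0.0206
scene elev 14.753453348595412 [0.26334248 0.07149275] 1716
```

View pics/top4.png

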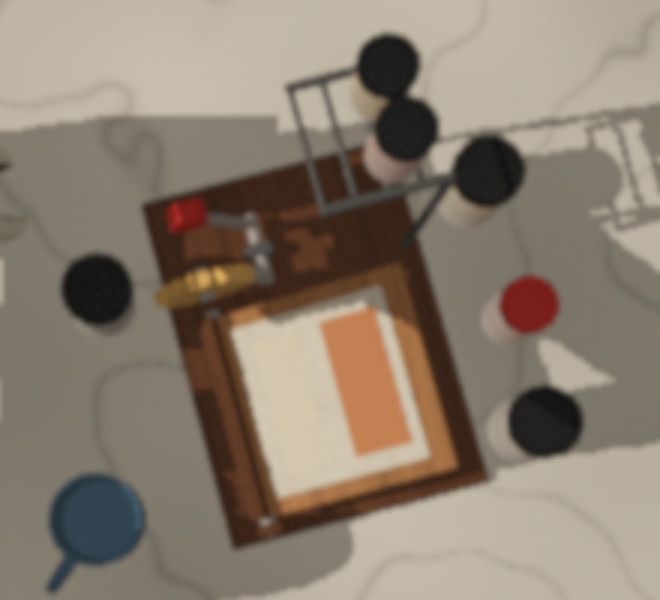

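The rest is flat at about 15°. The knob, at (187,215), measures stand x ≈ −3 mm, which matches pawl ≈ 0, so the pawl is in the wheel. The bystanders measured the same as at the start, and the gripper is clear.

```bash
python3 -c "from rig import job_done; print(job_done())"
```

```text
the job is handed in; nothing more can be done
None
```

The job is handed in: the camera checks show the book rest at its lowest position (about 15°) with the pawl dropped back into the wheel, and the jars, shaker, mug and spatula were left alone.

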